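# Wedge the spring cover open and fetch the eyepiece

## Robot

A 6-joint arm with a two-finger parallel gripper is mounted at the origin on a cart in front of the work surface, level with it; the furniture and walls round the work are solid. World frame = base frame: x ahead of the robot, y to its left, z up, the work surface at z = 0. Lengths are in m, angles in rad, forces in N, time in s.
With the tool pointing down it reaches from about 0.375 to 0.9 m from the base axis. Payload 3.1 kg.
Tool frame: the origin (TCP) lies on the mounting face of the last link; the fingertips stand 173 mm ahead of it and the grasp point (between the pads) lies 155 mm ahead of it; z points along the fingers, y is the line along which they close (so a half turn about z gives the same grasp; the last joint's range is limited). The gripper opens to 85 mm and grips with 20 to 120 N. Pads are 22 mm wide; open, the fingers measure 114 mm over their backs; the gripper's body (76 mm by 85 mm) begins 54 mm behind the grasp point. The pads swing forward as they close: fully open they stand 13 mm farther back than shut.
Start: joints at [0.99, 0.527, 1.433, -0, 1.181, -0.178], TCP at [0.245, 0.575, 0.405] pointing down, gripper open.
Joint ranges: [-3.08, 3.08], [-0.75, 2.2], [0.22, 2.44], [-1.43, 4.57], [0, 2.65], [-2.85, 2.85]. Speed limits (rad/s): [2.79, 2.79, 3.14, 3.14, 3.14, 3.14].

## Interface

Orientations are given as a unit quaternion [w, x, y, z].
In Python, from bench import arm, imaging gives the robot as it stands.
- The arm moves only by the shell command python3 -m crank 'ROWS' [OPENING] [FORCE]. ROWS is JSON, a list that holds one entry, the list of rows, each a list of 6 numbers: the shift along the tool's x, y, z in mm, then the turn, a rotation vector about the tool's x, y, z in rad. A call has 1 to 12 rows; each row shifts and turns the commanded pose from where the row before left it, along the tool's axes as they then stand; what a row does not reach is not made up. A row lasts 1/12 s, in which the tool goes at most 41.7 mm and 7.16 degrees, less where a joint would pass 70% of its speed; a pose out of reach is approached as far as the arm can. A call is refused whole if a number of a shift passes 41.7 or a number of a turn 0.125, either way. A call with a gripper value outside its range is refused whole. OPENING is the opening, from -1 (shut) to 1 (fully open), set as the call begins (- or left out, the last holds). The fingers move at their own pace and stop on an object; FORCE is the grip in N (left out, the last holds). Time passes only in rows, so rows that do not move let the fingers close. It gives the time, the measured TCP pose, the force, the opening and the grip force at its end, in the units of the state.
- arm.read_state(): the state, without advancing time (a new reading comes with each control period).
- imaging.read_camera(name): name is "scene" or "top" or "wrist"; returns (picture, depth): 400x640x3 uint8, red, green, blue; 400x640 float32, m along the optical axis (not along the pixel's ray), 0 where there is no reading.
- imaging.camera_params(name): a dict with "intrinsics" (3x3 intrinsics, pixels), "world_from_camera" (4x4, takes a point from camera to world coordinates); the wrist camera has in their place "T_tool_cam" (4x4, takes a point from camera to tool coordinates, whose origin is the TCP and whose axes are the flange's). Camera axes: x right, y up, looking along -z (the intrinsics and any distortion apply to the point x, -y, -z); pixel columns grow to the right and rows downward; lengths in m; the calibration is good to about 2 mm. A picture is of the moment at which its call begins: read the wrist's pose just before it. camera_params takes no time and is no camera call.
- arm.sign_off(): hands the job in; it is judged then, once.
The state is a dict: "time": time; "joints": joint angles; "dq": joint speeds; "effort": joint torques, N m; "eef_pos": TCP position; "ee_rot": TCP orientation; "force": force on the tool from outside, world axes, zero at the start; "ft_torque": the same for the moment, N m; "grip_width": finger opening in m; "grip_force": force on a finger pad.
Only numpy, scipy, OpenCV 4.12 (cv2) and the standard library are available. Lean on these libraries where they do the work, as an engineer would, in place of code of your own. Each camera call takes 0.05 s, during which the arm holds its last target. There are 200 camera calls.

## Task

The sliding cover of the blue dust case springs shut by itself. With the wooden wedge, push the cover back by its yellow lip and leave the wedge lying lengthwise on the deck between the steel stop bar and the lip, so that the cover stays open on its own. Then take the black microscope eyepiece out of the case and stand it upright on the middle of the lens-tissue booklet without dropping it, leaving the cover propped open.

Things in the scene. Friction and masses are not known exactly. Their poses are not given: they have to be found in the camera images.
- case: Low blue box, fixed, 300 x 210 x 58 mm; spans x -150..150, y -115..95 mm in its own frame, origin on the worktop, x axis away from the robot (within 12 degrees). Its top, the deck (58 mm above the worktop), has an opening x -120..8, y -50..80 mm over a bay whose grey floor is 14 mm above the worktop. Right of the opening is a plain strip of deck, y -115..-50 mm.
- cover (a joint): Clear cover sliding on the deck along case +x. 0 = shut, 0.135 m = end of travel; a spring closes it (2 N shut, 3.5 N propped). Its upright opaque yellow lip is 8 mm thick, 28 mm high above the deck, spans case y -110..84 mm (so also crosses the strip); the lip's near face is at case x -122 mm when shut, 14 mm beyond the stop bar, and moves with the cover.
- lip (a point): Point on the near face of the yellow lip, at its top edge (86 mm above the worktop), on the middle line of the right-hand strip (case y = -82 mm). It moves with the cover.
- prop_spot (a point): Point on the deck's right-hand strip, fixed at case x -81, y -82, z 58 mm: where the wedge's origin lies when it props the cover (at 0.096 m) against the steel stop bar. Axes as the case's. The stop bar is fixed at the strip's near end: case x -148..-136, y -113..-51 mm, 8 mm high above the deck.
- wedge: Loose wooden door wedge, 110 mm long (x), 30 mm wide (y, parallel sides: the grip), 0.12 kg, lying flat; 14 mm high at its -x end, 28 mm at +x, 21 mm in the middle. Origin at the middle of its underside. Either end may lead. Carried with its underside 10 to 18 mm above the deck it clears the stop bar and still pushes the lip.
- eyepiece: Black microscope eyepiece standing upright on its narrower tube, 42 mm high, 30 mm diameter at the top rim, 0.05 kg. It stands loose on the floor of the bay, under the clear cover. Origin at the centre of its underside, z up its axis.
- lens_tissue: Flat booklet of lens tissue, fixed, white top with a grey-beige border, 66 x 104 x 8 mm (x, y, z). Origin at the centre of its underside.
Not all that is in view belongs to the job. There is more than one size of the wedge; the job needs the smaller. There is more than one size of the lens_tissue; the job needs the larger.

How it is judged:
By the outcome, as a careful person would: the job done as asked, in the order asked, and still so for the second after the job is handed in, with the robot touching nothing.
It also fails if it takes over 59 s, if anything falls off the work surface, if the arm or the gripper's body presses on something with over 40 N, if the wrist force passes 120 N, or if a joint passes its speed limit or range.

## Working session

There is one attempt and no reset: what is moved stays moved. The work goes in short steps, Python scripts to look and compute and a shell command to move; the robot and the scene stay as the last step left them, time stands still between calls to the robot, and variables do not carry over. Pictures are saved under pics/ and viewed, at most 10 in all, crops included, and the job is handed in when it is done.

```bash
mkdir -p pics; ls; cat > h.py <<'E'
import numpy as np, cv2
from bench import arm, imaging
from scipy.spatial.transform import Rotation as R
def params(n):
    p=imaging.camera_params(n); return p
def snap(n,f=None):
    s=arm.read_state(); im,d=imaging.read_camera(n)
    if f: cv2.imwrite('pics/'+f,im[:,:,::-1])
    p=imaging.camera_params(n)
    K=np.array(p['intrinsics'])
    if n=='wrist':
        q=s['ee_rot']; T=np.eye(4); T[:3,:3]=R.from_quat([q[1],q[2],q[3],q[0]]).as_matrix(); T[:3,3]=s['eef_pos']
        T=T@np.array(p['T_tool_cam'])
    else: T=np.array(p['world_from_camera'])
    np.savez('last_%s.npz'%n,im=im,d=d,K=K,T=T)
    return im,d,K,T
def load(n):
    z=np.load('last_%s.npz'%n); return z['im'],z['d'],z['K'],z['T']
def pt(n,u,v,z=None):
    "world point at pixel; z=None: use depth, else intersect plane z"
    im,d,K,T=load(n)
    r=np.array([(u-K[0,2])/K[0,0],-(v-K[1,2])/K[1,1],-1])
    if z is None:
        w=d[int(v)-1:int(v)+2,int(u)-1:int(u)+2]; return (T@np.r_[r*np.median(w),1])[:3]
    o=T[:3,3]; dr=T[:3,:3]@r; return o+dr*(z-o[2])/dr[2]
E
python3 - <<'E'
from h import *
for n in ['top','scene','wrist']:
    p=imaging.camera_params(n); print(n,{k:(np.round(v,3).tolist() if not isinstance(v,dict) else v) for k,v in p.items()})
snap('top','top1.png'); snap('scene','scene1.png')
s=arm.read_state(); print(s)
E
```

```text
pics
top {'intrinsics': [[398.118, 0.0, 317.369], [0.0, 398.118, 202.774], [0.0, 0.0, 1.0]], 'world_from_camera': [[0.007, 0.991, -0.137, 0.406], [-1.0, 0.003, -0.027, -0.009], [-0.026, 0.137, 0.99, 1.159], [0.0, 0.0, 0.0, 1.0]]}
scene {'intrinsics': [[446.191, 0.0, 322.934], [0.0, 446.191, 190.5], [0.0, 0.0, 1.0]], 'world_from_camera': [[0.654, 0.435, -0.62, -0.235], [-0.757, 0.397, -0.519, -0.63], [0.02, 0.808, 0.589, 0.82], [0.0, 0.0, 0.0, 1.0]]}
wrist {'intrinsics': [[333.342, 0.0, 314.029], [0.0, 333.342, 201.641], [0.0, 0.0, 1.0]], 'T_tool_cam': [[-0.0, 0.958, 0.286, 0.074], [1.0, 0.0, 0.0, -0.0], [-0.0, 0.286, -0.958, 0.031], [0.0, 0.0, 0.0, 1.0]]}
{'time': 0.1, 'joints': array([ 9.89529441e-01,  5.28379319e-01,  1.43376338e+00,  2.91019394e-05,
        1.18138648e+00, -1.78521710e-01]), 'dq': array([ 0.00116274,  0.00033765, -0.00358829, -0.00101975,  0.00127676,
       -0.00089421]), 'effort': array([ 2.91248871e-04, -4.43307853e+01, -1.78586036e+01, -1.72827054e-04,
        3.86157029e-03, -1.15285648e-06]), 'eef_pos': array([0.2447796 , 0.57474387, 0.40383081]), 'ee_rot': array([-3.71550468e-04,  2.00019702e-01,  9.79791397e-01, -8.94239937e-04]), 'force': array([ 0.84006752, -0.02009271, -0.32523595]), 'ft_torque': array([-0.03560857, -0.00096991,  0.01266028]), 'grip_force': 0.0, 'grip_width': 0.08566508236278983}
```

View pics/top1.png

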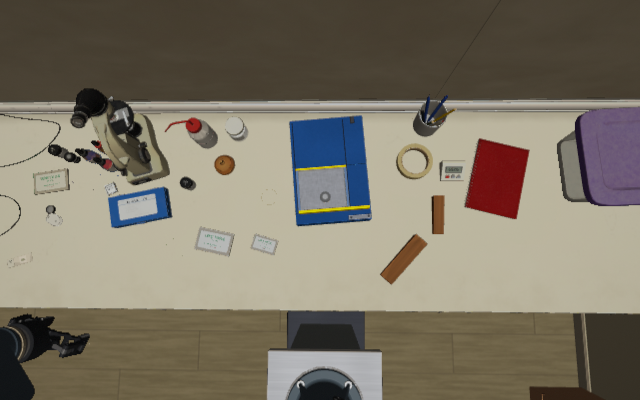

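View pics/scene1.png

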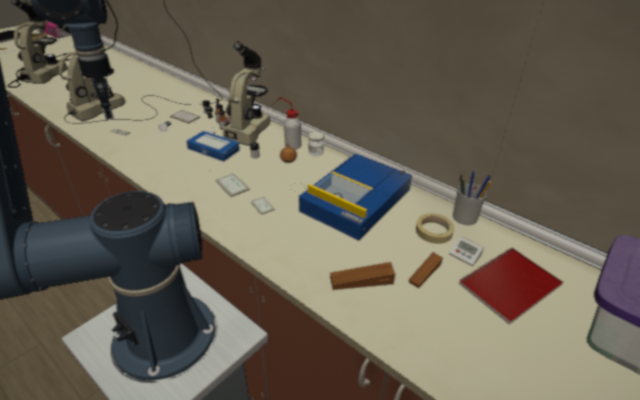

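```bash
python3 - <<'E'
from h import *
im=load('top')[0]
def crop(x0,y0,x1,y1,k): return cv2.resize(im[y0:y1,x0:x1,::-1],None,fx=k,fy=k,interpolation=cv2.INTER_CUBIC)
cv2.imwrite('pics/c1.png',crop(280,110,460,290,3.3))  # case and wedges
a=crop(180,210,300,270,6); b=crop(20,150,140,210,6)[:0]
cv2.imwrite('pics/c2.png',a)
E
```

```text
(no output)
```

View pics/c1.png

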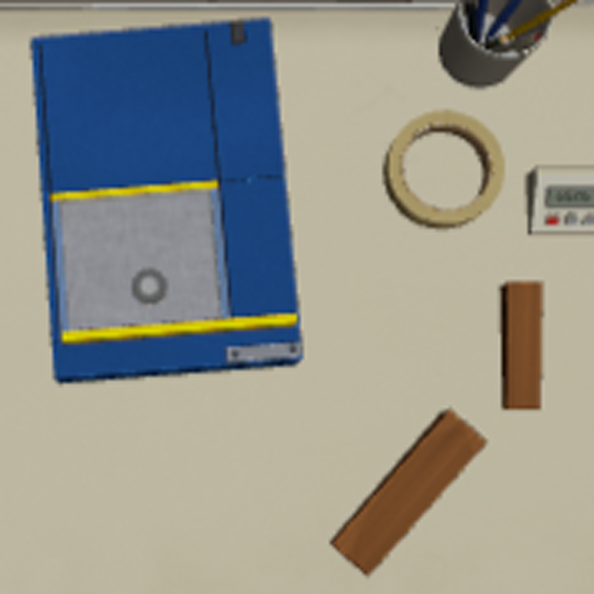

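View pics/c2.png

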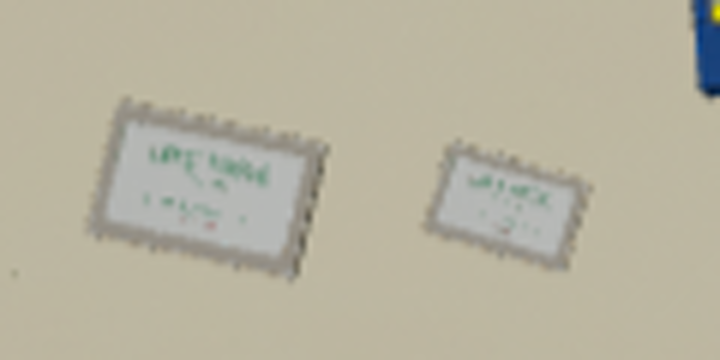

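```bash
python3 - <<'E'
from h import *
im,d,K,T=load('top')
v,u=np.mgrid[0:400,0:640]
P=np.stack([(u-K[0,2])/K[0,0]*d,-(v-K[1,2])/K[1,1]*d,-d,np.ones_like(d)],-1)@T.T
P=P[...,:3]; np.save('P.npy',P)
c=lambda x,y:(280+(x+.5)/3.3-.5,110+(y+.5)/3.3-.5)
for n,x,y,z in [('case TL',33,38,.058),('TR',270,19,.058),('BR',301,352,.058),('BL',56,373,.058),
  ('lip near L',63,341,.086),('lip near R',297,322,.086),('stop L',228,361,.066),('stop R',302,355,.066),('stop L top',228,349,.066),('eyepiece',149,286,.056),
  ('wTL',511,283,None),('wTR',541,284,None),('wBL',510,405,None),('wBR',539,405,None)]:
    a=c(x,y); print(n,np.round(a,1), np.round(pt('top',*a,z=z),4), np.round(pt('top',*a),4))
c=lambda x,y:(180+(x+.5)/6-.5,210+(y+.5)/6-.5)
for n,x,y in [('tTL',122,101),('tTR',326,148),('tBR',293,275),('tBL',90,231)]:
    print(n,np.round(pt('top',*c(x,y),z=.008),4),np.round(pt('top',*c(x,y)),4))
def reg(x0,y0,x1,y1,zl,zh):
    m=np.zeros((400,640),bool); m[y0:y1,x0:x1]=1
    m&=(P[...,2]>zl)&(P[...,2]<zh); q=P[m][:,:2].astype(np.float32)
    print(m.sum(),cv2.minAreaRect(q*1000))
    return P[m]
reg(285,112,378,230,.05,.066)
q=reg(428,190,450,240,.01,.035)
A=np.c_[q[:,:2]-q[:,:2].mean(0),np.ones(len(q))]; print('wedge plane',np.linalg.lstsq(A,q[:,2],rcond=None)[0],q.mean(0))
reg(190,222,240,260,.004,.014)
print('table z',np.median(P[250:290,100:280,2]))
E
```

```text
case TL [289.7 121.2] [0.7955 0.1024 0.058 ] [0.8151 0.108  0.0025]
TR [361.5 115.4] [ 0.8121 -0.104   0.058 ] [ 0.8329 -0.1089  0.0017]
BR [370.9 216.3] [ 0.521  -0.1275  0.058 ] [ 0.5204 -0.1269  0.0639]
BL [296.6 222.7] [0.5025 0.0783 0.058 ] [0.5025 0.0783 0.0577]
lip near L [298.7 213. ] [0.5265 0.0707 0.086 ] [0.529  0.0723 0.0635]
lip near R [369.7 207.2] [ 0.5428 -0.1215  0.086 ] [ 0.5456 -0.1238  0.0642]
stop L [348.7 219. ] [ 0.5124 -0.0659  0.066 ] [ 0.513  -0.0662  0.0596]
stop R [371.2 217.2] [ 0.5177 -0.1274  0.066 ] [ 0.5184 -0.1282  0.0587]
stop L top [348.7 215.4] [ 0.5225 -0.0659  0.066 ] [ 0.5233 -0.0663  0.0579]
eyepiece [324.8 196.3] [5.771e-01 3.000e-04 5.600e-02] [5.762e-01 3.000e-04 6.200e-02]
wTL [434.5 195.4] [ 0.5854 -0.3134  0.0245] [ 0.5854 -0.3134  0.0245]
wTR [443.6 195.7] [ 0.5841 -0.3384  0.0273] [ 0.5841 -0.3384  0.0273]
wBL [434.2 232.4] [ 0.4802 -0.3114  0.0155] [ 0.4802 -0.3114  0.0155]
wBR [443.  232.4] [ 0.4803 -0.3362  0.0159] [ 0.4803 -0.3362  0.0159]
tTL [0.4947 0.3649 0.008 ] [0.4952 0.3669 0.0018]
tTR [0.4724 0.2642 0.008 ] [0.4726 0.2653 0.0035]
tBR [0.4113 0.278  0.008 ] [0.4113 0.2789 0.0045]
tBL [0.4318 0.3775 0.008 ] [0.4319 0.3794 0.0022]
7267 ((656.81298828125, -12.401573181152344), (301.05938720703125, 210.21302795410156), 4.800234317779541)
436 ((532.3497314453125, -323.2782897949219), (30.62801170349121, 108.35677337646484), 89.52691650390625)
wedge plane [ 0.11626925 -0.06325574  0.02130314] [ 0.53311458 -0.32216667  0.02130314]
882 ((454.59503173828125, 321.55426025390625), (107.55831146240234, 146.40980529785156), 0.5969611406326294)
table z 0.0012603721297378412
```

The first pictures show the case, with the lip at about (334,210). The small wedge is at (438,215) with its tall end away from the robot, the large booklet is at (215,241), and the eyepiece is at (325,196). I'm moving towards the wedge now.

```bash
cat >> h.py <<'E'
def togo(x,y,z,ydeg):
    "print tool-frame shift (mm) and turn (rad) from measured pose to TCP x,y,z, tool z down, tool y at angle ydeg in world"
    s=arm.read_state(); q=s['ee_rot']; r=R.from_quat([q[1],q[2],q[3],q[0]])
    a=np.radians(ydeg); Y=np.array([np.cos(a),np.sin(a),0]); Z=np.array([0,0,-1.]); G=R.from_matrix(np.c_[np.cross(Y,Z),Y,Z])
    print('t %.2f'%s['time'],'shift',np.round(r.inv().apply(np.array([x,y,z])-s['eef_pos'])*1000,1),'turn',np.round((r.inv()*G).as_rotvec(),4),'F',np.round(s['force'],1),'grip',round(s['grip_width'],4),round(s['grip_force'],1))
C0=np.array([.6560,-.0024]); CA=np.radians(4.8)
def case(x,y): return C0+np.array([[np.cos(CA),-np.sin(CA)],[np.sin(CA),np.cos(CA)]])@[x/1000,y/1000]
E
python3 -m crank '[[[0,0,0,0,0,-0.0972],[0,0,0,0,0,-0.0972],[0,0,0,0,0,-0.0972],[0,0,0,0,0,-0.0972],[-11.5,-34.4,5.5,0,0,0],[-11.5,-34.4,5.5,0,0,0],[-11.5,-34.4,5.5,0,0,0],[-11.5,-34.4,5.5,0,0,0],[-11.5,-34.4,5.5,0,0,0],[-11.5,-34.4,5.5,0,0,0],[-11.5,-34.4,5.5,0,0,0],[-11.5,-34.4,5.5,0,0,0]]]' 1 40
python3 -m crank '[[[-11.5,-34.4,5.5,0,0,0],[-11.5,-34.4,5.5,0,0,0],[-11.5,-34.4,5.5,0,0,0],[-11.5,-34.4,5.5,0,0,0],[-11.5,-34.4,5.5,0,0,0],[-11.5,-34.4,5.5,0,0,0],[-11.5,-34.4,5.5,0,0,0],[-11.5,-34.4,5.5,0,0,0],[-11.5,-34.4,5.5,0,0,0],[-11.5,-34.4,5.5,0,0,0],[-11.5,-34.4,5.5,0,0,0],[-11.5,-34.4,5.5,0,0,0]]]'
python3 -m crank '[[[-11.5,-34.4,5.5,0,0,0],[-11.5,-34.4,5.5,0,0,0],[0,0,0,0,0,0],[0,0,0,0,0,0],[0,0,0,0,0,0]]]'
python3 - <<'E'
from h import *
togo(.5323,-.323,.26,89.2)
im,d,K,T=snap('wrist','w1.png')
E
```

```text
time: 1.1
eef_pos: [0.333, 0.2969, 0.3604]
ee_rot: [-0.0, 0.007, 1.0, -0.0]
force: [1.0, 0.4, -0.1]
grip_width: 0.0856
grip_force: 0.0
time: 2.1
eef_pos: [0.4654, -0.1181, 0.2942]
ee_rot: [-0.0, 0.007, 1.0, 0.0]
force: [1.4, -0.5, 0.2]
grip_width: 0.0851
grip_force: 0.0
time: 2.52
eef_pos: [0.4866, -0.1848, 0.2832]
ee_rot: [-0.001, 0.007, 1.0, 0.001]
force: [-0.8, -0.2, 0.1]
grip_width: 0.0854
grip_force: 0.0
t 2.52 shift [ -47.7 -137.5   22.9] turn [ 0.0016 -0.0021 -0.0007] F [-0.8 -0.2  0.1] grip 0.0854 0.0
```

View pics/w1.png

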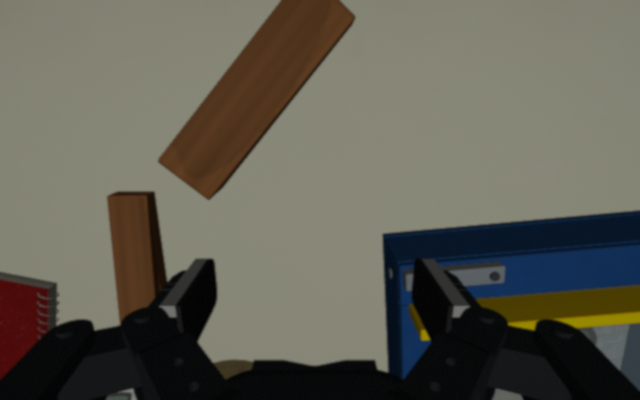

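```bash
python3 -m crank '[[[-12,-34.4,5.7,0,0,0],[-12,-34.4,5.7,0,0,0],[-12,-34.4,5.7,0,0,0],[-12,-34.4,5.7,0,0,0],[0,0,0,0,0,0],[0,0,0,0,0,0]]]'
python3 - <<'E'
from h import *
for p in [(109,197),(154,193)]: print(pt('wrist',*p,z=.014))
togo(.5323,-.323,.26,89.2)
snap('wrist','w2.png')
E
```

```text
time: 3.07
eef_pos: [0.5336, -0.3237, 0.2606]
ee_rot: [-0.0, 0.007, 1.0, 0.0]
force: [-0.4, 0.7, -1.0]
grip_width: 0.0856
grip_force: 0.0
[ 0.47702258 -0.33648487  0.014     ]
[ 0.47447412 -0.30263433  0.014     ]
t 3.07 shift [1.3 0.6 0.6] turn [ 0.0004 -0.0002 -0.0005] F [-0.4  0.7 -1. ] grip 0.0856 0.0
```

View pics/w2.png

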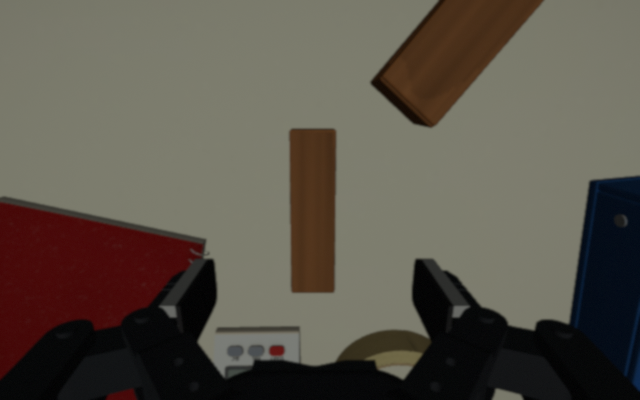

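```bash
python3 - <<'E'
from h import *
q=[pt('wrist',290,129,.014),pt('wrist',336,129,.014),pt('wrist',291,292.5,.028),pt('wrist',335,292.5,.028)]
print(np.round(q,4)); print(np.mean(q,0), np.degrees(np.arctan2(*(q[2]+q[3]-q[0]-q[1])[[1,0]])))
for a in (-210,-177,-77,-81): print(a,case(a,-82))
print(np.degrees(CA)+90)
E
```

```text
[[ 0.4754 -0.3379  0.014 ]
 [ 0.4758 -0.3087  0.014 ]
 [ 0.5845 -0.3401  0.028 ]
 [ 0.585  -0.3099  0.028 ]]
[ 0.53016156 -0.3241599   0.021     ] -0.8827923273408743
-210 [ 0.45359808 -0.10168476]
-177 [ 0.48648235 -0.09892339]
-77 [ 0.58613163 -0.09055561]
-81 [ 0.58214566 -0.09089032]
94.8
```

```bash
python3 -m crank '[[[3.2,-0.5,28,0,0,0],[0,0,28,0,0,0],[0,0,20,0,0,0],[0,0,8.5,0,0,0],[0,0,0,0,0,0],[0,0,0,0,0,0]]]'
python3 -c "
from h import *
togo(.530,-.324,.176,89.2)"
python3 -m crank '[[[0,0,0,0,0,0],[0,0,0,0,0,0],[0,0,0,0,0,0],[0,0,0,0,0,0],[0,0,0,0,0,0],[0,0,0,0,0,0],[0,0,0,0,0,0],[0,0,0,0,0,0]]]' -1 50
python3 -c "
from h import *
togo(*case(-210,-82),.283,94.8)"
```

```text
time: 3.62
eef_pos: [0.5303, -0.3227, 0.1768]
ee_rot: [-0.0, 0.006, 1.0, 0.0]
force: [0.4, 0.5, -0.5]
grip_width: 0.0855
grip_force: 0.0
t 3.62 shift [ 0.3 -1.3  0.8] turn [ 0.0007 -0.0007  0.0015] F [ 0.4  0.5 -0.5] grip 0.0855 0.0
time: 4.28
eef_pos: [0.5305, -0.3244, 0.1774]
ee_rot: [0.001, 0.007, 1.0, -0.001]
force: [0.0, 1.0, 5.3]
grip_width: 0.029
grip_force: 51.4
t 4.28 shift [  79.9  221.5 -105.9] turn [-0.0013  0.0013 -0.0979] F [0.  1.  5.3] grip 0.029 51.4
```

```bash
python3 -m crank '[[[0,0,-20,0,0,0],[0,0,-30,0,0,0],[0,0,-30,0,0,0],[0,0,-26,0,0,-0.098],[8.3,32.6,0,0,0,0],[8.3,32.6,0,0,0,0],[8.3,32.6,0,0,0,0],[8.3,32.6,0,0,0,0],[8.3,32.6,0,0,0,0],[8.3,32.6,0,0,0,0],[8.3,32.6,0,0,0,0],[0,0,0,0,0,0]]]'
python3 -m crank '[[[0,0,0,0,0,0],[0,0,0,0,0,0]]]'
python3 - <<'E'
from h import *
togo(*case(-195,-82),.058+.0134+.1774,94.8)
snap('wrist','w3.png')
E
```

```text
time: 5.28
eef_pos: [0.4487, -0.096, 0.2817]
ee_rot: [-0.005, -0.044, 0.999, 0.003]
force: [-1.9, 0.4, -0.6]
grip_width: 0.0288
grip_force: 50.6
time: 5.45
eef_pos: [0.4537, -0.1017, 0.2825]
ee_rot: [0.001, -0.042, 0.999, -0.0]
force: [1.0, -0.0, -1.7]
grip_width: 0.0286
grip_force: 50.6
t 5.45 shift [-14.9   0.   33.7] turn [-0.0008  0.0011  0.0009] F [ 1.  -0.  -1.7] grip 0.0286 50.6
```

View pics/w3.png

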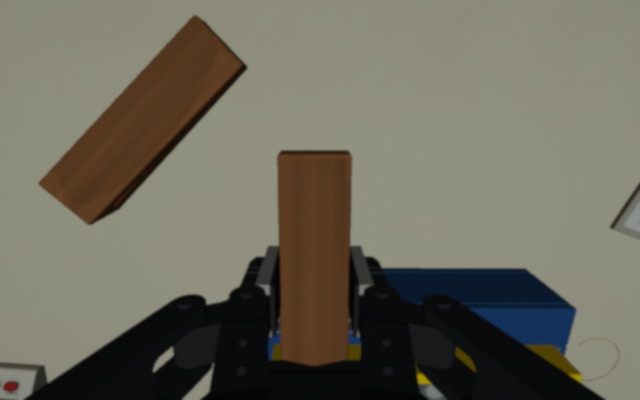

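The wedge is held square in the fingers and lined up with the strip (its near end is at about (315,152)). Next I lower it and push the lip.

```bash
python3 -m crank '[[[0,0,12,0,0,0],[0,0,12,0,0,0],[0,0,9.5,0,0,0],[-10,0,0,0,0,0],[-10,0,0,0,0,0],[-8,0,0,0,0,0],[-8,0,0,0,0,0],[-8,0,0,0,0,0],[-8,0,0,0,0,0],[-8,0,0,0,0,0]]]'
python3 -c "
from h import *
togo(*case(-75.5,-82),.058+.0134+.1774,94.8)"
```

```text
time: 6.33
eef_pos: [0.5134, -0.0964, 0.2491]
ee_rot: [-0.0, -0.042, 0.999, -0.0]
force: [-2.4, -2.2, -0.7]
grip_width: 0.0289
grip_force: 50.7
t 6.33 shift [-74.4  -0.3   0.3] turn [-0.     -0.0008  0.0005] F [-2.4 -2.2 -0.7] grip 0.0289 50.7
```

```bash
python3 -m crank '[[[-8,0,0,0,0,0],[-8,0,0,0,0,0],[-8,0,0,0,0,0],[-8,0,0,0,0,0],[-8,0,0,0,0,0],[-8,0,0,0,0,0],[-8,0,0,0,0,0],[-8,0,0,0,0,0],[-8,0,0,0,0,0],[0,0,0,0,0,0],[0,0,0,0,0,0]]]'
python3 - <<'E'
from h import *
togo(*case(-75.5,-82),.058+.0005+.1774,94.8)
im,d,K,T=snap('wrist'); a=cv2.resize(im[:,:,::-1],(480,300))
im,d,K,T=snap('top'); b=cv2.resize(im[100:240,280:392,::-1],(240,300),interpolation=cv2.INTER_CUBIC)
cv2.imwrite('pics/m4.png',np.hstack([a,b]))
E
```

```text
time: 7.25
eef_pos: [0.5851, -0.0902, 0.2487]
ee_rot: [0.0, -0.042, 0.999, 0.0]
force: [-2.7, -0.7, 0.2]
grip_width: 0.0291
grip_force: 50.7
t 7.25 shift [-2.5 -0.4 12.8] turn [0.     0.0003 0.0007] F [-2.7 -0.7  0.2] grip 0.0291 50.7
```

View pics/m4.png

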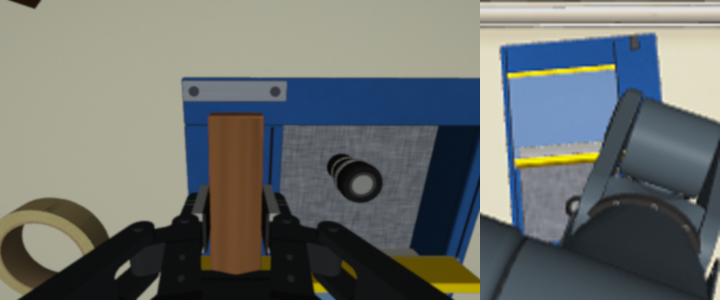

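The cover is open, the wedge's near end (236,115) is clear of the bar (235,91), and the eyepiece's top rim is at about (360,183) in the half-scale view. I'll push slightly further and set the wedge down.

```bash
python3 -m crank '[[[-2.5,-0.4,0,0,0,0],[0,0,5,0,0,0],[0,0,4,0,0,0],[0,0,3,0,0,0],[0,0,1,0,0,0],[0,0,0,0,0,0],[0,0,0,0,0,0]]]'
python3 - <<'E'
from h import *
togo(*case(-75.5,-82),.058+.1774,94.8)
e=pt('wrist',482,244,.056); print(e)
snap('wrist','w5.png')
E
```

```text
time: 7.93
eef_pos: [0.5869, -0.0905, 0.2355]
ee_rot: [-0.001, -0.042, 0.999, 0.0]
force: [-3.4, -0.0, -1.0]
grip_width: 0.0289
grip_force: 50.7
t 7.93 shift [-0.7 -0.   0.1] turn [ 0.0006 -0.0011  0.0002] F [-3.4 -0.  -1. ] grip 0.0289 50.7
[ 0.57511838 -0.00202355  0.056     ]
```

View pics/w5.png

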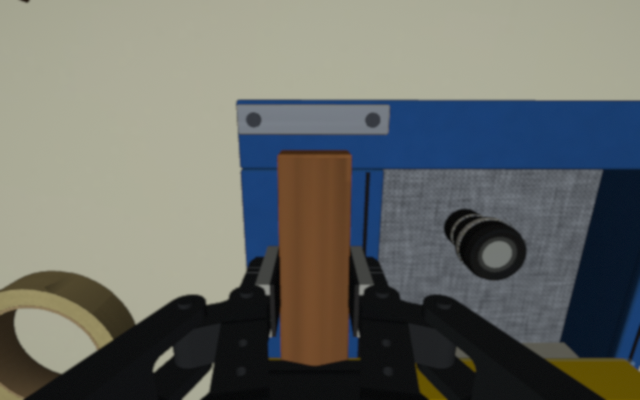

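```bash
python3 -m crank '[[[0,0,1,0,0,0],[1.5,0,0,0,0,0],[1.5,0,0,0,0,0],[1.5,0,0,0,0,0],[0,0,0,0,0,0],[0,0,0,0,0,0]]]'
python3 -c "
from h import *
togo(*case(-81,-82),.058+.1774,94.8)
print(pt('wrist',494,248,.056))"
```

```text
time: 8.48
eef_pos: [0.5833, -0.0909, 0.2354]
ee_rot: [0.001, -0.042, 0.999, -0.0]
force: [-0.1, 2.1, 4.9]
grip_width: 0.0289
grip_force: 51.3
t 8.48 shift [1.1 0.1 0. ] turn [-0.0004  0.002   0.0002] F [-0.1  2.1  4.9] grip 0.0289 51.3
[ 0.57310125 -0.00354872  0.056     ]
```

```bash
python3 -m crank '[[[0,0,0,0,0,0],[0,0,0,0,0,0],[0,0,0,0,0,0],[0,0,0,0,0,0],[0,0,0,0,0,0],[0,0,0,0,0,0]]]' 0.3
python3 -m crank '[[[0,0,-10,0,0,0],[0,0,-15,0,0,0],[0,0,-20,0,0,0],[0,0,-20,0,0,0],[0,0,-10,0,0,0],[0,0,0,0,0,0],[0,0,0,0,0,0]]]'
python3 - <<'E'
from h import *
togo(.5741,-.0025,.25,94.8)
snap('wrist','w6.png')
E
```

```text
time: 8.98
eef_pos: [0.5828, -0.0912, 0.2348]
ee_rot: [0.0, -0.042, 0.999, -0.0]
force: [0.6, 0.2, -0.2]
grip_width: 0.0556
grip_force: 0.0
time: 9.57
eef_pos: [0.5827, -0.091, 0.3106]
ee_rot: [0.001, -0.042, 0.999, -0.0]
force: [0.0, -0.7, -0.7]
grip_width: 0.0557
grip_force: 0.0
t 9.57 shift [ 1.2 88.9 60.5] turn [-0.0006  0.0013  0.0003] F [ 0.  -0.7 -0.7] grip 0.0557 0.0
```

View pics/w6.png

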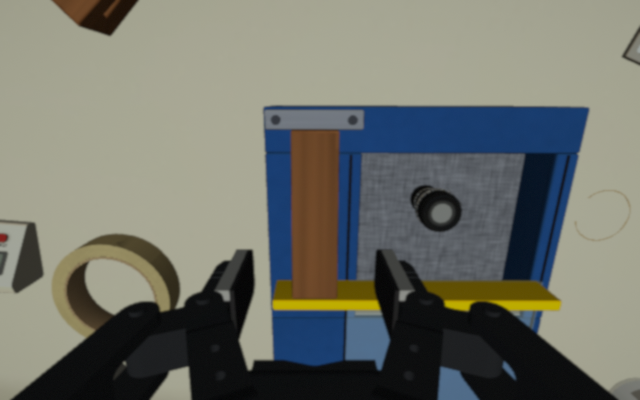

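The wedge lies between the bar (313,120) and the lip (415,295) and the cover is staying open. The eyepiece's rim is at (440,211), and I'll measure it from depth.

```bash
cat >> h.py <<'E'
def cloud(n):
    im,d,K,T=load(n); v,u=np.mgrid[0:400,0:640]
    return (np.stack([(u-K[0,2])/K[0,0]*d,-(v-K[1,2])/K[1,1]*d,-d,np.ones_like(d)],-1)@T.T)[...,:3]
def disc(n,c,zl,zh,r=.03):
    P=cloud(n); m=(np.hypot(P[...,0]-c[0],P[...,1]-c[1])<r)&(P[...,2]>zl)&(P[...,2]<zh)
    q=P[m]; (x,y),rr=cv2.minEnclosingCircle((q[:,:2]*1000).astype(np.float32))
    print(n,len(q),'mean',np.round(q.mean(0),4),'circle',round(x,1),round(y,1),round(rr,1),'zmax',np.round(np.percentile(q[:,2],[5,50,98]),4))
E
python3 - <<'E'
from h import *
print(pt('wrist',440,211,.056))
disc('wrist',(.5745,-.002),.05,.066)
E
python3 -m crank '[[[0,15,0,0,0,0],[0,20,0,0,0,0],[0,20,0,0,0,0],[0,20,0,0,0,0],[1,14,0,0,0,0],[0,0,0,0,0,0],[0,0,0,0,0,0],[0,0,0,0,0,0]]]'
python3 - <<'E'
from h import *
snap('wrist')
disc('wrist',(.5745,-.002),.05,.066)
im,d,K,T=load('wrist'); p=np.linalg.inv(T)@[.575,-.002,.056,1]; print('expect px',K[0,0]*p[0]/-p[2]+K[0,2],K[1,1]*-p[1]/-p[2]+K[1,2])
g=cv2.cvtColor(im,cv2.COLOR_RGB2GRAY)
P=cloud('wrist'); m=(np.hypot(P[...,0]-.5745,P[...,1]+.002)<.03)&(P[...,2]>.03)
n,l,st,ce=cv2.connectedComponentsWithStats(((g>90)&m).astype(np.uint8)); 
for i in range(1,n):
    if st[i,4]>30: print(st[i],ce[i],pt('wrist',*ce[i],z=.056))
togo(.5741,-.0025,.195,94.8)
E
```

```text
[ 0.57506229 -0.00224944  0.056     ]
wrist 1359 mean [ 0.5758 -0.0013  0.0547] circle 576.2 -0.3 15.2 zmax [0.0524 0.0547 0.0568]
time: 10.28
eef_pos: [0.5744, -0.0025, 0.3095]
ee_rot: [-0.0, -0.042, 0.999, -0.0]
force: [-0.1, -0.3, -0.1]
grip_width: 0.0555
grip_force: 0.0
wrist 1324 mean [ 5.755e-01 -2.000e-04  5.470e-02] circle 576.1 0.1 15.2 zmax [0.0527 0.0548 0.0567]
expect px 314.5122584496633 213.21631449294188
[307 206  20  19 298] [316.56040268 215.02684564] [ 5.76221890e-01 -4.45320434e-04  5.60000000e-02]
t 10.33 shift [  0.3   0.5 114.7] turn [-0.0003 -0.     -0.0003] F [-0.5 -0.1 -0.6] grip 0.0555 0.0
```

```bash
python3 -m crank '[[[-1.8,2.1,20,0,0,0],[0,0,25,0,0,0],[0,0,25,0,0,0],[0,0,20,0,0,0],[0,0,14,0,0,0],[0,0,8.5,0,0,0],[0,0,0,0,0,0],[0,0,0,0,0,0]]]'
python3 -c "
from h import *
togo(.576,-.0003,.197,94.8)"
python3 -m crank '[[[0,0,0,0,0,0],[0,0,0,0,0,0],[0,0,0,0,0,0],[0,0,0,0,0,0],[0,0,0,0,0,0],[0,0,0,0,0,0]]]' -1 30
python3 -m crank '[[[0,0,-5,0,0,0],[0,0,-10,0,0,0],[0,0,-20,0,0,0],[0,0,-25,0,0,0],[0,0,-25,0,0,0],[0,0,-25,0,0,0],[0,0,0,0,0,0],[0,0,0,0,0,0]]]'
python3 - <<'E'
from h import *
togo(.4526,.3212,.30,94.8)
snap('wrist'); s=arm.read_state(); e=s['eef_pos']
P=cloud('wrist'); im=load('wrist')[0]
m=(np.hypot(P[...,0]-e[0],P[...,1]-e[1])<.02)&(P[...,2]>.08)
q=P[m]; print(len(q),q.mean(0),q.min(0),q.max(0))
E
```

```text
time: 11.0
eef_pos: [0.5761, -0.0008, 0.1973]
ee_rot: [-0.0, -0.042, 0.999, -0.0]
force: [0.2, -0.3, 0.1]
grip_width: 0.0554
grip_force: 0.0
t 11.00 shift [0.1 0.5 0.3] turn [-0.     -0.0001 -0.0007] F [ 0.2 -0.3  0.1] grip 0.0554 0.0
time: 11.5
eef_pos: [0.5765, -0.0004, 0.1986]
ee_rot: [0.001, -0.042, 0.999, -0.0]
force: [-0.6, -2.2, 5.9]
grip_width: 0.0286
grip_force: 29.8
time: 12.17
eef_pos: [0.5761, 0.0, 0.3094]
ee_rot: [0.002, -0.042, 0.999, -0.0]
force: [-1.0, 0.9, -0.8]
grip_width: 0.0279
grip_force: 29.6
t 12.17 shift [ 96.1 330.4   8.8] turn [-0.0009  0.0037  0.0004] F [-1.   0.9 -0.8] grip 0.0279 29.6
11196 [ 5.69577575e-01 -3.05689958e-04  1.79878762e-01] [ 0.55712305 -0.0178566   0.12453913] [0.59104201 0.01732625 0.22478027]
```

```bash
cat >> h.py <<'E'
def tilt(zoff=.1426):
    s=arm.read_state(); e=s['eef_pos']; snap('wrist'); P=cloud('wrist'); z=e[2]-zoff
    m=(abs(P[...,0]-e[0])<.014)&(abs(P[...,1]-e[1])<.01)&(abs(P[...,2]-z)<.008)
    q=P[m]; A=np.c_[q[:,:2]-e[:2],np.ones(len(q))]; c=np.linalg.lstsq(A,q[:,2],rcond=None)[0]
    print(len(q),'slopes',c[:2].round(3),'z-exp',round(c[2]-z,4),'x range',(q[:,0].min()-e[0]).round(4),(q[:,0].max()-e[0]).round(4),'resid',np.std(A@c-q[:,2]))
E
python3 -c "
from h import *
tilt()"
python3 -m crank '[[[8.5,30,-2,0,0,0],[8.7,30,-2,0,0,0],[8.7,30,0,0,0,0],[8.7,30,0,0,0,0],[8.7,30,0,0,0,0],[8.7,30,0,0,0,0],[8.7,30,0,0,0,0],[8.7,30,0,0,0,0],[8.7,30,0,0,0,0],[8.7,30,0,0,0,0],[8.7,30,0,0,0,0],[0,0,0,0,0,0]]]'
python3 -m crank '[[[0,0,0,0,0,0],[0,0,0,0,0,0],[0,0,0,0,0,0]]]'
python3 - <<'E'
from h import *
tilt()
togo(.4526,.3212,.1926,94.8)
P=cloud('wrist'); im,d,K,T=load('wrist')
# booklet outline by depth in wrist view
snap('top'); 
for n in ['wrist']:
    g=cv2.cvtColor(im,cv2.COLOR_RGB2HSV); 
    m=(np.hypot(P[...,0]-.4526,P[...,1]-.3212)<.09)&(P[...,2]>.005)&(P[...,2]<.02)
    q=P[m]; print(len(q), cv2.minAreaRect((q[:,:2]*1000).astype(np.float32)), np.median(q[:,2]))
E
```

```text
3277 slopes [ 0.042 -0.   ] z-exp -0.0016 x range -0.014 0.0139 resid 0.001185585292403788
time: 13.27
eef_pos: [0.4502, 0.3245, 0.3098]
ee_rot: [-0.002, -0.044, 0.999, 0.0]
force: [-0.2, -1.1, -1.2]
grip_width: 0.0282
grip_force: 29.7
time: 13.52
eef_pos: [0.4533, 0.3197, 0.3106]
ee_rot: [-0.001, -0.041, 0.999, -0.0]
force: [-0.7, -0.6, -0.1]
grip_width: 0.0281
grip_force: 29.7
3231 slopes [0.039 0.005] z-exp -0.0016 x range -0.014 0.0138 resid 0.001168103501730362
t 13.57 shift [  0.6   1.8 118.3] turn [-0.0007 -0.0012 -0.0014] F [ 0.2 -0.4 -0.4] grip 0.0279 29.7
9196 ((451.5915832519531, 322.346435546875), (104.34584045410156, 66.11747741699219), 78.34315490722656) 0.007890318294466181
```

```bash
python3 -m crank '[[[1.5,2.7,20,0,0,0],[0,0,25,0,0,0],[0,0,25,0,0,0],[0,0,20,0,0,0],[0,0,12,0,0,0],[0,0,8,0,0,0],[0,0,3,0,0,0],[0,0,0,0,0,0],[0,0,0,0,0,0]]]'
python3 -c "
from h import *
togo(.4516,.3223,.1926,94.8)"
python3 -m crank '[[[0,0,1.2,0,0,0],[0,0,1.2,0,0,0],[0,0,1.2,0,0,0],[0,0,0,0,0,0]]]'
```

```text
time: 14.37
eef_pos: [0.4518, 0.3233, 0.1991]
ee_rot: [0.001, -0.042, 0.999, 0.0]
force: [-0.6, -0.4, -0.8]
grip_width: 0.0281
grip_force: 29.8
t 14.37 shift [ 0.3 -1.   6.5] turn [ 0.0005  0.0014 -0.0001] F [-0.6 -0.4 -0.8] grip 0.0281 29.8
time: 14.7
eef_pos: [0.4513, 0.3233, 0.1951]
ee_rot: [0.0, -0.042, 0.999, 0.0]
force: [-0.1, 0.5, 0.1]
grip_width: 0.0285
grip_force: 29.8
```

```bash
python3 -m crank '[[[0,-1,1,0,0,0],[0,0,0.8,0,0,0],[0,0,0,0,0,0],[0,0,0,0,0,0]]]'
python3 -m crank '[[[0,0,0.7,0,0,0],[0,0,0,0,0,0],[0,0,0,0,0,0]]]'
python3 -m crank '[[[0,0,0.7,0,0,0],[0,0,0,0,0,0],[0,0,0,0,0,0]]]'
```

```text
time: 15.03
eef_pos: [0.4514, 0.3222, 0.1929]
ee_rot: [-0.0, -0.042, 0.999, -0.0]
force: [-0.4, -0.2, -1.2]
grip_width: 0.0278
grip_force: 29.8
time: 15.28
eef_pos: [0.4515, 0.3223, 0.1926]
ee_rot: [0.0, -0.042, 0.999, 0.0]
force: [-0.5, -0.1, 1.9]
grip_width: 0.0277
grip_force: 30.0
time: 15.53
eef_pos: [0.4515, 0.3223, 0.1925]
ee_rot: [0.0, -0.042, 0.999, 0.0]
force: [-1.8, -0.6, 7.7]
grip_width: 0.0281
grip_force: 30.4
```

Contact came at the expected height, so I ease the pressure and release.

```bash
python3 -m crank '[[[0,0,-0.7,0,0,0],[0,0,0,0,0,0]]]' - 20
python3 -m crank '[[[0,0,0,0,0,0],[0,0,0,0,0,0],[0,0,0,0,0,0],[0,0,0,0,0,0],[0,0,0,0,0,0],[0,0,0,0,0,0]]]' 0.5
python3 -m crank '[[[0,0,-8,0,0,0],[0,0,-15,0,0,0],[0,0,-25,0,0,0],[0,0,-30,0,0,0],[0,0,-30,0,0,0],[0,0,-10,0,0,0],[0,0,0,0,0,0],[0,0,0,0,0,0]]]'
python3 - <<'E'
from h import *
snap('wrist'); disc('wrist',(.4516,.3223),.04,.06); disc('wrist',(.4516,.3223),.015,.06)
snap('top'); P=cloud('top')
# wedge on deck and lip position in top view
for nm,x,y in [('wedge far',-30,-82),('wedge mid',-81,-82),('wedge near',-131,-82),('bay',-78,9),('lip',-22,40)]:
    w=case(x,y); m=np.hypot(P[...,0]-w[0],P[...,1]-w[1])<.006; print(nm,P[m][:,2].round(3)[:8])
im=load('top')[0]; yel=(im[...,0]>170)&(im[...,1]>150)&(im[...,2]<90)&(P[...,2]>.066)
q=P[yel][:,:2]-C0; c,s=np.cos(CA),np.sin(CA); print('lip case x',np.percentile(q@[c,s],[5,50,95]),yel.sum())
E
```

```text
time: 15.7
eef_pos: [0.4515, 0.3223, 0.1926]
ee_rot: [0.0, -0.042, 0.999, 0.0]
force: [-0.2, -0.3, 4.4]
grip_width: 0.0278
grip_force: 30.1
time: 16.2
eef_pos: [0.4513, 0.3223, 0.1921]
ee_rot: [-0.0, -0.042, 0.999, -0.0]
force: [-0.6, 0.5, -0.0]
grip_width: 0.0641
grip_force: 0.0
time: 16.87
eef_pos: [0.4512, 0.3222, 0.3107]
ee_rot: [0.0, -0.042, 0.999, 0.0]
force: [-0.3, -0.9, -0.6]
grip_width: 0.0638
grip_force: 0.0
wrist 1312 mean [0.4498 0.3229 0.0483] circle 449.9 322.8 16.2 zmax [0.045  0.0485 0.0505]
wrist 1394 mean [0.4492 0.3228 0.0474] circle 449.9 322.8 16.2 zmax [0.0387 0.0484 0.0505]
wedge far [0.087 0.085 0.088 0.087 0.084 0.085 0.086 0.085]
wedge mid [0.083 0.083 0.081 0.08  0.082 0.08  0.082 0.077]
wedge near [0.075 0.074 0.073 0.073 0.072 0.072 0.074 0.074]
bay [0.016 0.014 0.015 0.016 0.012 0.014 0.015 0.014]
lip [0.084 0.086 0.09  0.089 0.084 0.085 0.087 0.086]
lip case x [-0.02608132 -0.02298099 -0.01959608] 179
```

The eyepiece is upright with its top at 50 mm, within 2 mm of the booklet's middle. The wedge is seated, and the lip's near face is at case x -26 mm as expected.

```bash
python3 -c "
from bench import arm
print(arm.sign_off())"
```

```text
the job is handed in; nothing more can be done
None
```

The job is handed in at about 17 s: the small wedge props the cover open at about 0.096 m, and the eyepiece stands upright on the larger booklet, within 2 mm of its middle, with the arm clear of everything.

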